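# Shut the box of trimming tools

## Task

Trimming is done: shut the blue-lidded box that holds the blue-handled trimming tools, by pushing its leaning lid from behind until it is past upright and letting it drop shut under its own weight; do not ride it down or press on it. Leave the orange-lidded box of wooden ribs open, and leave the clay bowl standing where it is.

Things in the scene. Friction and masses are not known exactly. Their poses are not given: they have to be found in the camera images.
- trim_lid (a joint): Hinge of the blue lid (rad): 0 shut, 1.57 upright, 2.0 leaning back on its stop (start). Nearly free: beyond upright it stays back, below 1.5 it falls shut in about 0.5 s. Lid 150 mm hinge to free edge, 200 mm wide, 6 mm thick, 0.25 kg. Box dark grey, 150 x 200 x 100 mm high, fixed on a 10 to 70 mm wooden riser; hinge atop its 200 mm wall far from the robot, so the open lid leans away from it.
- trim_lid_edge (a point): Middle of the blue lid's free edge, on its outer face: while open, the middle of its top edge, 245 to 305 mm above the bench (16 mm higher near upright). x axis: along the lid to the hinge, 150 mm off; y: along the hinge; z: out of the outer face, which looks away from the robot while open and up when shut. Box yaw up to 0.45 rad either way from squarely facing the robot.
- rib_lid (a joint): Hinge of the orange lid of the other box, alike in size and make and on its own riser, which holds round wooden ribs and stands about 0.4 m to the side: same values, starts at 2.0 (open, leaning back) and must stay open.
- bowl: Loose terracotta bowl, 110 mm across, 60 mm high, standing on a fixed black banding wheel (120 mm across, 42 mm high) between and beyond the two boxes. Origin at the centre of its underside, z up. It must stay where it is.

How it is judged (in metres and radians):
At the end, for the whole second after the job is handed in: The blue lid is shut (within 0.06 rad) and still, the orange lid is still open (above 1.8 rad), and the bowl stands upright (within 0.2 rad) and within 30 mm of where it stood (value of joint trim_lid below 0.06 rad and velocity of joint trim_lid between -0.1 and 0.1 rad/s and value of joint rib_lid above 1.8 rad and distance of bowl from where it was at the start of the episode below 0.03 m and angle between bowl's own z axis and vertical below 0.2 rad); the robot touches nothing.
It fails at once if the robot touches the blue lid (over 1 N) when it is less than half open (below 0.8 rad): it was ridden or pressed down instead of dropping by its own weight (value of joint trim_lid below 0.8 rad and contact force between any of the arm, the fingers and trim_lid above 1 N).
It fails at once if the orange lid is pushed up from its stop (below 1.8 rad) (value of joint rib_lid below 1.8 rad).
It fails at once if the bowl is shifted by more than 30 mm or tipped by more than 0.2 rad (distance of bowl from where it was at the start of the episode above 0.03 m or angle between bowl's own z axis and vertical above 0.2 rad).
It also fails if it takes over 35 s, if anything falls off the work surface, if the arm or the gripper's body presses on something with over 40 N, if the wrist force passes 120 N, or if a joint passes its speed limit or range.

## Robot

A 6-joint arm with a two-finger parallel gripper is mounted at the origin on the work surface. World frame = base frame: x ahead of the robot, y to its left, z up, the work surface at z = 0. Lengths are in mm, angles in rad, forces in N, time in s.
With the tool pointing down it reaches from about 275 to 850 mm from the base axis. Payload 19 kg.
Tool frame: the origin (TCP) lies between the finger pads; the fingertips stand 8 mm ahead of it and the grasp point (between the pads) lies 11 mm behind it (ctrl.tip_reach is the z of the fingertips in the tool frame, in mm); z points along the fingers, y is the line along which they close (so a half turn about z gives the same grasp; the last joint's range is limited). The gripper opens to 85 mm and grips with 20 to 120 N. Pads are 22 mm wide; open, the fingers measure 114 mm over their backs; the gripper's body (76 mm by 85 mm) begins 54 mm behind the grasp point. The pads swing forward as they close: fully open they stand 13 mm farther back than shut.
Start: joints at [-1.271, 0.15, 1.437, -0, 1.554, -0.134], TCP at [241.656, -521.722, 239.267] pointing down, gripper open.
Joint ranges: [-2.8, 2.8], [-0.68, 2.1], [0.12, 2.68], [-1.39, 4.53], [0.16, 2.79], [-2.81, 2.81]. Speed limits (rad/s): [1.89, 1.89, 2.22, 3.01, 3.01, 3.01].

## Interface

Orientations are given as a unit quaternion [w, x, y, z].
In Python, from rig import ctrl, optics, close_job gives the robot as it stands.
- The arm moves only by the tool drive_tool, never from a script. Its argument "targets" is a list of rows, each an object with "gripper": the opening, from 0 (shut) to 1 (fully open); "travel": the shift along the tool's x, y, z scaled (see below), a list of three; "twist": the turn about the tool's z scaled (see below). A call has 1 to 10 rows; each row shifts and turns the commanded pose from where the row before left it, along the tool's axes as they then stand; what a row does not reach is not made up. The controller multiplies each number of a shift by 40 mm and each number of a turn by 0.08 rad. A row lasts 1/10 s, in which the tool goes at most 50 mm and 8.59 degrees, less where a joint would pass 70% of its speed; a pose out of reach is approached as far as the arm can. A call with a number of a shift or a turn outside -1 to 1 is refused whole. A call with a gripper value outside its range is refused whole. The fingers move at their own pace and stop on an object; "squeeze" is the grip in N (left out, the last holds). Time passes only in rows, so rows that do not move let the fingers close. It gives the time, the measured TCP pose, the force, the opening and the grip force at its end, in the units of the state.
- ctrl.state(): the state, without advancing time (a new reading comes with each control period).
- optics.snapshot(name): name is "scene" or "top"; returns a dict with "img" (420x560x3 uint8, blue, green, red), "mtx" (3x3 intrinsics, pixels), "k1" (the pictures are not rectified: a ray, as slopes to the right and down, at radius r is drawn at 1 + k1 r^2 times it, then the intrinsics apply), "rvec" (rotation vector, rad) and "tvec" (3), from world to camera coordinates, as OpenCV has them. Camera axes: x right, y down, z forward; pixel columns grow to the right and rows downward; lengths in mm; the calibration is good to about 2 mm. A picture is of the moment at which its call begins. There is no depth.
- close_job(): hands the job in; it is judged then, once.
The state is a dict: "clock": time; "qpos": joint angles; "joint_vel": joint speeds; "tau": joint torques, N m; "position": TCP position; "orientation": TCP orientation; "force": force on the tool from outside, world axes, zero at the start; "torque": the same for the moment, N m; "width": finger opening in mm; "gripper_force": force on a finger pad.
Only numpy, scipy, OpenCV 4.12 (cv2) and the standard library are available. Lean on these libraries where they do the work, as an engineer would, in place of code of your own. Each camera call takes 0.05 s, during which the arm holds its last target. There are 200 camera calls.

## Working session

There is one attempt and no reset: what is moved stays moved. The work goes in short steps, Python scripts to look and compute and a tool call to move; the robot and the scene stay as the last step left them, time stands still between calls to the robot, and variables do not carry over. Pictures are saved under pics/ and viewed, at most 10 in all, crops included, and the job is handed in when it is done.

Besides the shell and the picture viewer there is one more tool, called by a JSON object that holds its "name" and its "arguments", one argument or row to a line. drive_tool: Moves the arm, as the interface text tells. Its arguments: {"type":"object","properties":{"targets":{"type":"array","items":{"type":"object","properties":{"gripper":{"type":"number"},"travel":{"type":"array","items":{"type":"number"}},"twist":{"type":"number"}}}},"squeeze":{"type":"number"}},"required":["targets"]}

```bash
mkdir -p pics; python3 - <<'E'
from rig import ctrl, optics
import cv2
print(ctrl.state(), ctrl.tip_reach)
for n in("scene","top"):
    s=optics.snapshot(n); cv2.imwrite(f"pics/{n}0.png",s["img"]); print(n,s["mtx"],s["k1"],s["rvec"],s["tvec"])
E
```

```text
{'clock': 0.0, 'qpos': array([-1.27099250e+00,  1.50992877e-01,  1.43799182e+00, -4.17611170e-05,
        1.55381555e+00, -1.33986048e-01]), 'joint_vel': array([-0.00048098, -0.00107347, -0.00028087,  0.00049233,  0.00069972,
        0.0001685 ]), 'tau': array([-2.57394255e-03, -7.13057685e+01, -5.70868349e+01, -3.29479872e-04,
        8.98807368e-03, -2.98654413e-05]), 'position': array([ 241.58882049, -521.53284597,  238.69106104]), 'orientation': array([-5.99992227e-04,  9.76570103e-01,  2.15198672e-01, -7.08082728e-05]), 'force': array([-0.41792717, -1.07275626,  0.08525238]), 'torque': array([-0.02109572,  0.00613353, -0.02379863]), 'gripper_force': 0.0, 'width': 85.50385794638939} 8.0
scene [[519.26723598   0.         278.09232933]
 [  0.         519.26723598 211.06161605]
 [  0.           0.           1.        ]] -0.1679478110183679 [ 2.24483926  1.45184923 -0.39251172] [-194.46211593 -382.8913186  1443.94380542]
top [[499.53702585   0.         274.32746116]
 [  0.         499.53702585 210.15314875]
 [  0.           0.           1.        ]] 0.006373281125638754 [ 2.17492152 -2.21995223  0.0752259 ] [ -28.2274823   536.32804476 1291.2638206 ]
```

View pics/scene0.png

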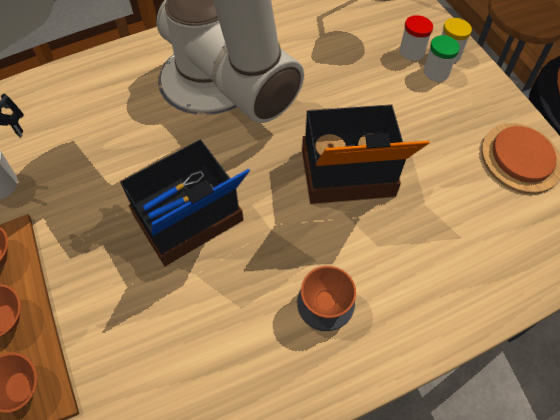

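View pics/top0.png

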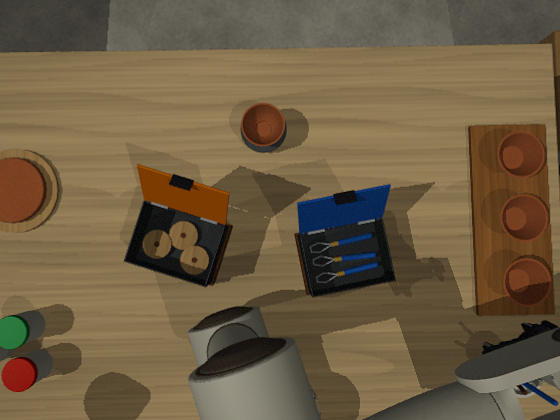

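The top view shows the blue lid's free edge at about (299,202)–(389,186) and the bowl at (264,127). The scene view shows its edge at about (152,228)–(249,171). I'll enlarge both.

```bash
python3 - <<'E'
import cv2,numpy as np
a=cv2.imread("pics/scene0.png")[130:270,110:260]; b=cv2.imread("pics/top0.png")[165:305,275:425]
f=lambda i:cv2.resize(i,None,fx=2.66,fy=4,interpolation=cv2.INTER_CUBIC)
f=lambda i:cv2.resize(i,(400,373),interpolation=cv2.INTER_CUBIC)
cv2.imwrite("pics/crop.png",np.hstack([f(a),f(b)]))
E
```

```text
(no output)
```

View pics/crop.png

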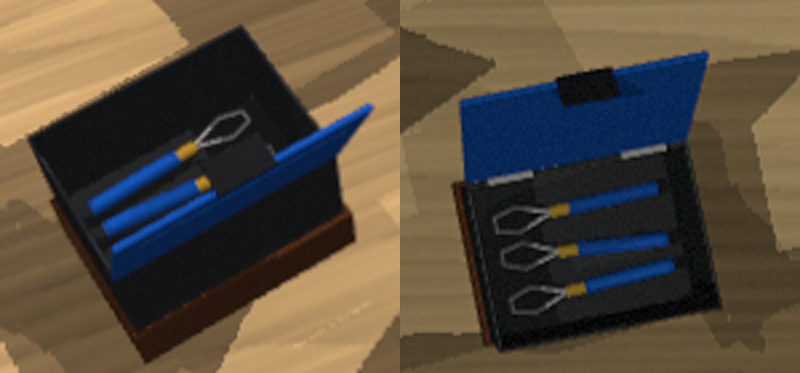

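```bash
cat > geo.py <<'E'
import numpy as np, cv2
C={"scene":(519.267,278.092,211.062,-0.16795,[2.24483926,1.45184923,-0.39251172],[-194.46211593,-382.8913186,1443.94380542]),
"top":(499.537,274.327,210.153,0.006373,[2.17492152,-2.21995223,0.0752259],[-28.2274823,536.32804476,1291.2638206])}
def proj(n,P):
    f,cx,cy,k,r,t=C[n]
    return cv2.projectPoints(np.float64(P).reshape(-1,1,3),np.float64(r),np.float64(t),np.float64([[f,0,cx],[0,f,cy],[0,0,1]]),np.float64([k,0,0,0]))[0].reshape(-1,2)
E
python3 - <<'E'
from geo import *
from scipy.optimize import least_squares
def lid(p):
    x,y,w,H=p; o=np.array([np.cos(w),np.sin(w),0]); l=np.array([-np.sin(w),np.cos(w),0]); z=np.array([0,0,1])
    h=np.array([x,y,H]); e=h+150*(.416*o+.909*z)
    return np.array([e+100*l,e-100*l,h+100*l,h-100*l])
T=np.array([[297.5,202.5],[390.5,184.5],[300.1,233.6],[383,218.6]]); S=np.array([[249.5,169],[152,222]])
r=lambda p:np.r_[(proj("top",lid(p))-T).ravel(),(proj("scene",lid(p)[:2])-S).ravel()]
q=least_squares(r,[500,-100,0.1,140]); print(q.x,q.fun.round(1)); print(lid(q.x))
# free yaw, triangulated edge ends
for i in range(2):
    g=least_squares(lambda P:np.r_[proj("top",P)[0]-T[i],proj("scene",P)[0]-S[i]],lid(q.x)[i]); print(g.x,g.fun.round(1))
# bowl rim centre, orange edge
g=least_squares(lambda P:np.r_[proj("top",P)[0]-[264,125],proj("scene",P)[0]-[328,293]],[700,100,100]);print("bowl",g.x,g.fun)
for t,s in (([139,165],[428,143]),([229,192],[319,163])):
    g=least_squares(lambda P:np.r_[proj("top",P)[0]-t,proj("scene",P)[0]-s],[600,200,250]);print("orange",g.x,g.fun)
E
```

```text
[ 4.89087034e+02 -1.92176039e+02  1.69180078e-01  1.50427348e+02] [-0.7  0.6  0.6  0.6 -1.4 -0.2 -0.7 -1.3 -0.2 -0.4 -1.4  0.8]
[[ 533.75873965  -83.09717412  286.77734796]
 [ 567.43357758 -280.24180451  286.77734796]
 [ 472.24961497  -93.60372356  150.42734796]
 [ 505.9244529  -290.74835394  150.42734796]]
[535.16552487 -83.8018897  287.74858333] [-0.3 -0.1 -0.3  0. ]
[ 568.5477063  -277.87246127  289.59245291] [-0.3 -0.1 -0.2  0. ]
bowl [744.16320881 -14.86397553  94.75528947] [-0.90059917 -0.38427243 -0.77926637  0.03872385]
orange [619.30321233 242.40557599 292.55728036] [-0.48593177 -0.26508892 -0.51440798  0.0481856 ]
orange [559.33866018  52.76206856 259.20272621] [ 3.11003249  1.33315122  2.99229441 -0.17249261]
```

{"name": "drive_tool", "arguments": {
  "targets": [
    {"gripper": 0, "travel": [0, 0, -1], "twist": 0.83},
    {"gripper": 0, "travel": [0, 0, -1], "twist": 0.83},
    {"gripper": 0, "travel": [0, 0, -1], "twist": 0.83},
    {"gripper": 0, "travel": [0, 0, -1], "twist": 0.83},
    {"gripper": 0, "travel": [0.8, -0.5, 0], "twist": 0},
    {"gripper": 0, "travel": [0.8, -0.5, 0], "twist": 0},
    {"gripper": 0, "travel": [0.8, -0.5, 0], "twist": 0},
    {"gripper": 0, "travel": [0.8, -0.5, 0], "twist": 0},
    {"gripper": 0, "travel": [0.8, -0.5, 0], "twist": 0},
    {"gripper": 0, "travel": [0, 0, 0], "twist": 0}
  ]
}}

```text
clock: 1.1
position: [385.2, -393.7, 399.3]
orientation: [-0.0, 0.996, 0.086, 0.0]
force: [-0.9, -0.1, 0.3]
width: 0.2
gripper_force: 0.0
```

{"name": "drive_tool", "arguments": {
  "targets": [
    {"gripper": 0, "travel": [0.82, -0.56, 0], "twist": 0},
    {"gripper": 0, "travel": [0.82, -0.56, 0], "twist": 0},
    {"gripper": 0, "travel": [0.82, -0.56, 0], "twist": 0},
    {"gripper": 0, "travel": [0.82, -0.56, 0], "twist": 0},
    {"gripper": 0, "travel": [0.82, -0.56, 0], "twist": 0},
    {"gripper": 0, "travel": [0.82, -0.56, 0], "twist": 0},
    {"gripper": 0, "travel": [0.82, -0.56, 0], "twist": 0},
    {"gripper": 0, "travel": [0.82, -0.56, 0], "twist": 0},
    {"gripper": 0, "travel": [0, 0, 0], "twist": 0}
  ]
}}

```text
clock: 2.0
position: [613.7, -173.0, 397.8]
orientation: [-0.001, 0.996, 0.086, -0.001]
force: [-0.1, -0.5, 0.1]
width: -0.2
gripper_force: 0.0
```

```bash
python3 - <<'E'
from rig import ctrl, optics
import cv2
print(ctrl.state()["position"])
cv2.imwrite("pics/s1.png",optics.snapshot("scene")["img"])
E
```

```text
[ 613.67332585 -173.0452267   397.81445923]
```

View pics/s1.png

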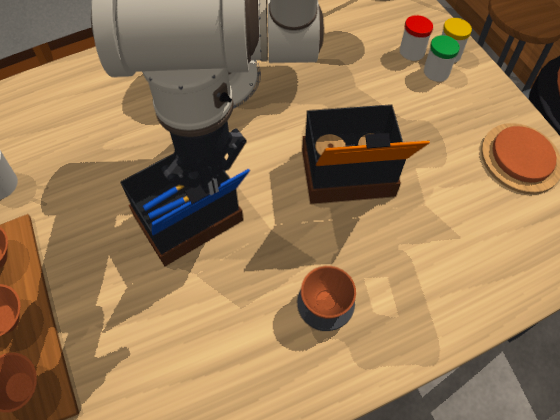

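The gripper hangs at (212,190), still high and just beyond the lid. I'll lower it behind the lid.

{"name": "drive_tool", "arguments": {
  "targets": [
    {"gripper": 0, "travel": [0, 0, 0.7], "twist": 0},
    {"gripper": 0, "travel": [0, 0, 0.7], "twist": 0},
    {"gripper": 0, "travel": [0, 0, 0.7], "twist": 0},
    {"gripper": 0, "travel": [0, 0, 0.7], "twist": 0},
    {"gripper": 0, "travel": [0, 0, 0.6], "twist": 0},
    {"gripper": 0, "travel": [0, 0, 0], "twist": 0}
  ]
}}

```text
clock: 2.65
position: [609.7, -176.5, 260.1]
orientation: [-0.001, 0.997, 0.083, -0.002]
force: [-0.2, 0.3, 0.9]
width: -0.0
gripper_force: 0.0
```

```bash
python3 - <<'E'
from rig import ctrl, optics
import cv2
print(ctrl.state()["position"])
cv2.imwrite("pics/s2.png",cv2.resize(optics.snapshot("scene")["img"][80:290,100:380],(800,600)))
E
```

```text
[ 609.71841405 -176.52849956  260.099437  ]
```

View pics/s2.png

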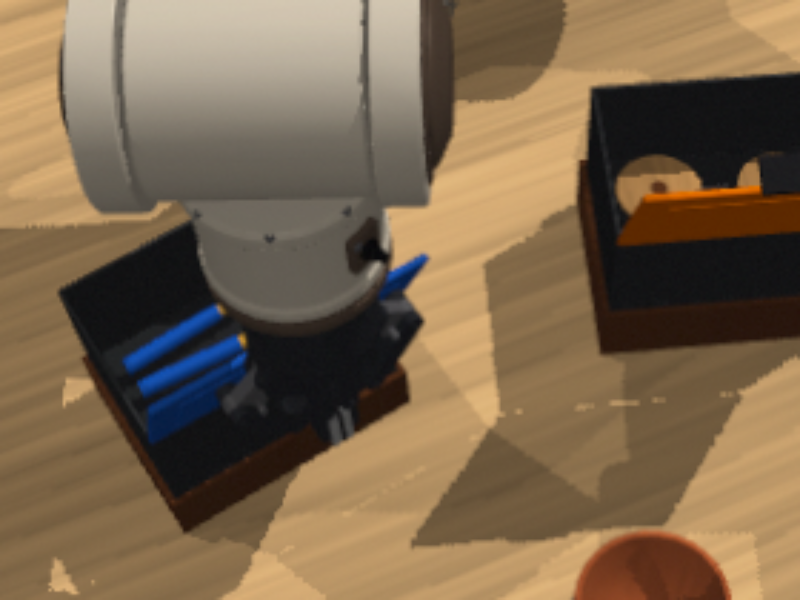

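{"name": "drive_tool", "arguments": {
  "targets": [
    {"gripper": 0, "travel": [-0.4, 0, 0], "twist": 0},
    {"gripper": 0, "travel": [-0.4, 0, 0], "twist": 0},
    {"gripper": 0, "travel": [-0.3, 0, 0], "twist": 0},
    {"gripper": 0, "travel": [-0.3, 0, 0], "twist": 0},
    {"gripper": 0, "travel": [-0.3, 0, 0], "twist": 0},
    {"gripper": 0, "travel": [-0.3, 0, 0], "twist": 0}
  ]
}}

```text
clock: 3.3
position: [531.7, -189.4, 263.7]
orientation: [0.0, 0.996, 0.084, 0.0]
force: [6.0, 0.4, 22.6]
width: -0.2
gripper_force: 0.4
```

```bash
python3 - <<'E'
from rig import ctrl, optics
import cv2
print(ctrl.state()["position"],ctrl.state()["force"])
cv2.imwrite("pics/s3.png",cv2.resize(optics.snapshot("scene")["img"][80:290,100:380],(800,600)))
E
```

```text
[ 531.74179241 -189.39540207  263.73987327] [ 5.98086478  0.35877168 22.57546676]
```

View pics/s3.png

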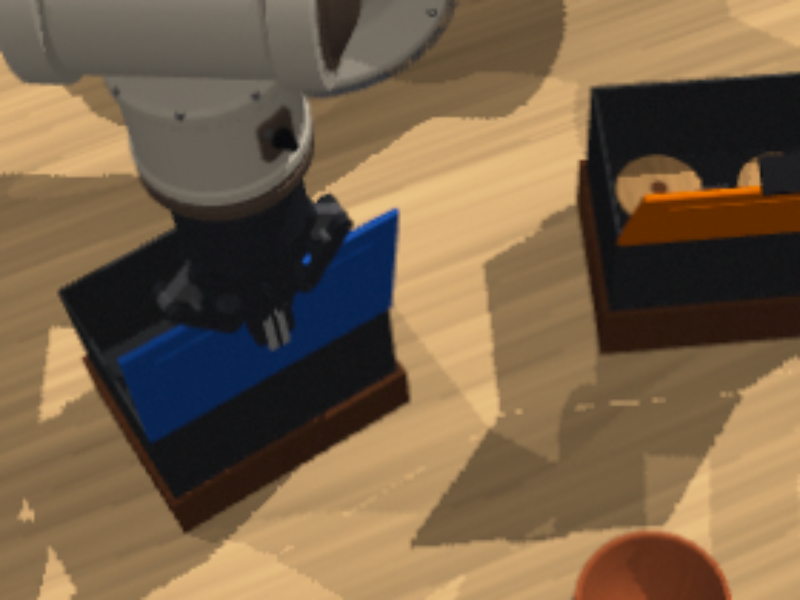

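Lid is near upright, but its rising edge is pressing up under the knuckles (22 N vertical). I'll back off a little and raise.

{"name": "drive_tool", "arguments": {
  "targets": [
    {"gripper": 0, "travel": [0.4, 0, -0.1], "twist": 0},
    {"gripper": 0, "travel": [0.2, 0, -0.3], "twist": 0},
    {"gripper": 0, "travel": [0, 0, -0.2], "twist": 0},
    {"gripper": 0, "travel": [0, 0, 0], "twist": 0}
  ]
}}

```text
clock: 3.75
position: [556.0, -185.3, 288.4]
orientation: [0.0, 0.996, 0.084, 0.001]
force: [1.1, 0.5, 0.6]
width: -0.0
gripper_force: 0.3
```

{"name": "drive_tool", "arguments": {
  "targets": [
    {"gripper": 0, "travel": [-0.3, 0, 0.1], "twist": 0},
    {"gripper": 0, "travel": [-0.3, 0, 0], "twist": 0},
    {"gripper": 0, "travel": [-0.3, 0, 0], "twist": 0}
  ]
}}

```text
clock: 4.05
position: [519.4, -191.3, 283.1]
orientation: [-0.0, 0.996, 0.084, -0.0]
force: [0.8, 0.1, 0.8]
width: -0.2
gripper_force: 0.2
```

{"name": "drive_tool", "arguments": {
  "targets": [
    {"gripper": 0, "travel": [-0.3, 0, 0], "twist": 0},
    {"gripper": 0, "travel": [-0.3, 0, 0], "twist": 0},
    {"gripper": 0, "travel": [-0.25, 0, 0], "twist": 0},
    {"gripper": 0, "travel": [0.5, 0, 0], "twist": 0},
    {"gripper": 0, "travel": [0.5, 0, 0], "twist": 0},
    {"gripper": 0, "travel": [0, 0, 0], "twist": 0},
    {"gripper": 0, "travel": [0, 0, 0], "twist": 0},
    {"gripper": 0, "travel": [0, 0, 0], "twist": 0}
  ]
}}

```text
clock: 4.85
position: [526.0, -190.3, 283.4]
orientation: [-0.0, 0.996, 0.084, -0.0]
force: [0.4, 0.3, -0.0]
width: 0.1
gripper_force: 0.0
```

```bash
python3 - <<'E'
from rig import ctrl, optics
import cv2
print(ctrl.state()["position"],ctrl.state()["force"])
cv2.imwrite("pics/s4.png",optics.snapshot("scene")["img"])
E
```

```text
[ 525.9762419  -190.27281758  283.35321471] [ 0.39352044  0.29589477 -0.02722398]
```

View pics/s4.png

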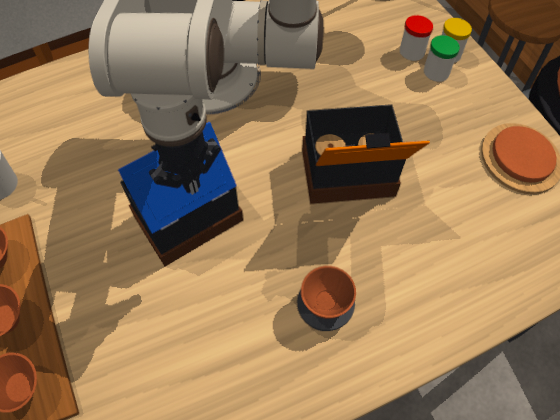

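The blue lid has dropped shut (corners at about (122,183), (212,128) and (236,185)). The orange lid and the bowl haven't moved. I'll raise the tool clear, let things settle and hand in.

{"name": "drive_tool", "arguments": {
  "targets": [
    {"gripper": 0, "travel": [0, 0, -0.8], "twist": 0},
    {"gripper": 0, "travel": [0, 0, -0.8], "twist": 0},
    {"gripper": 0, "travel": [0, 0, -0.8], "twist": 0},
    {"gripper": 0, "travel": [0, 0, 0], "twist": 0},
    {"gripper": 0, "travel": [0, 0, 0], "twist": 0},
    {"gripper": 0, "travel": [0, 0, 0], "twist": 0},
    {"gripper": 0, "travel": [0, 0, 0], "twist": 0}
  ]
}}

```text
clock: 5.6
position: [526.3, -190.1, 378.4]
orientation: [-0.0, 0.996, 0.084, -0.001]
force: [0.5, 0.3, -0.2]
width: 0.2
gripper_force: 0.0
```

```bash
python3 - <<'E'
from rig import close_job
print(close_job())
E
```

```text
the job is handed in; nothing more can be done
None
```

The blue lid was pushed past upright and dropped shut under its own weight; in the last picture it looked closed, with the orange lid still open and the bowl where it was, and the job is handed in at about 5.6 s (no verdict was returned).

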